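Stand the crucible on the cooling post and wind the timer

TASK

Stand the small porcelain crucible upright in the middle of the narrow top of the cooling post, setting it down rather than dropping it, and let go. Then wind the timer's brass key clockwise, a part turn at a time, until it is fully wound and turns no further. Leave the evaporating dish, the cork borer and the spatula where they are.

Things in the scene. Friction and masses are not known exactly. Their poses are not given: they have to be found in the camera images.
- crucible: Small white glazed porcelain crucible, open at the top, 60 g, 36 mm tall. Outside diameter 26 mm at its flat foot, 37 mm at 13 mm height, 41 mm at the rim; wall 3 mm. It stands upright on the work surface. Origin: centre of the underside; z is up through the mouth.
- post: Cooling post, fixed to the work surface: dark cast iron base disc 90 mm in diameter and 12 mm thick, a steel collar 36 mm in diameter up to 22 mm, then a white ceramic column 24 mm in diameter whose flat top is 110 mm above the work surface. It may stand to the left or to the right. Origin: centre of the underside.
- post_top (a point): Centre of the flat top of the cooling post (24 mm in diameter), 110 mm above the work surface.
- timer: Clockwork timer, fixed to the work surface: round aluminium case 80 mm in diameter (black foot ring 86 mm) with a white dial on top at 55 mm height, the brass winding key standing up from its middle. It stands on the other side from the post. Origin: centre of the underside; z up.
- key_grip (a point): Centre of the flat brass bow of the winding key, 96 mm above the work surface, on the upright axis of the key. The bow is an upright plate 40 mm long (x of this point), 9 mm thick (y of this point) and 32 mm tall (80 to 112 mm above the work surface), on a shaft 8 mm in diameter; the frame turns with the key.
- timer_key (a joint): How far the key is wound, in rad: grows as the key turns clockwise seen from above; hard stop (fully wound) at 3.6. It starts partly wound, between 0 and 0.9. A spring resists (up to about 0.11 N m in all) and the key stays where it is left.
- dish: Evaporating dish, bystander: white porcelain bowl 80 mm across and 30 mm high, wider and lower than the crucible. It and the crucible may be in each other's place. Origin: centre of the underside.
- borer: Brass cork borer, bystander, lying flat: 125 mm long, with a knurled grip 18 mm in diameter and a 40 mm cross bar at one end. Origin: under the middle of its length; x along it.
- spatula: Laboratory spatula, bystander, lying flat: dark wooden handle 85 mm long and 13 mm thick, narrow steel blade, 160 mm in all. Origin: under the middle of its length; x along it.
Not all that is in view belongs to the job. Leave any blue or pink look-alike of the post alone. Leave any pink look-alike of the crucible alone.

How it is judged:
On the way, in this order (a step that is already met when the one before it is completed fails the run):
1. the crucible stands upright on the post, released (horizontal distance between crucible and post_top below 0.009 m and z of crucible in the frame of post_top between -0.004 and 0.004 m and angle between crucible's own z axis and vertical below 0.1 rad and contact force between crucible and the fingers below 0.1 N and linear speed of crucible below 0.02 m/s), for 0.3 s.
2. the timer is fully wound while the crucible stands on the post (all of step 1 and value of joint timer_key above 3.35 rad), for 0.2 s.
At the end, for the whole second after the job is handed in: The crucible stands upright (within 0.1 rad) and at rest on the post's top, its foot within 4 mm of the top in height and its centre within 9 mm of the post's centre, released; the key is wound past 3.35 rad of its 3.6 (all of step 2); the robot touches nothing.
It fails at once if the crucible is dropped from more than about 10 mm, or knocked flying (contact force between crucible and the fingers below 0.1 N and linear speed of crucible above 0.45 m/s).
It fails at once if the evaporating dish is moved by more than 30 mm (distance of dish from where it was at the start of the episode above 0.03 m).
It fails at once if the cork borer is moved by more than 30 mm (distance of borer from where it was at the start of the episode above 0.03 m).
It fails at once if the spatula is moved by more than 30 mm (distance of spatula from where it was at the start of the episode above 0.03 m).
It also fails if it takes over 64 s, if anything falls off the work surface, if the arm or the gripper's body presses on something with over 40 N, if the wrist force passes 120 N, or if a joint passes its speed limit or range.

ROBOT

A 7-joint arm with a two-finger parallel gripper is mounted at the origin on the work surface. World frame = base frame: x ahead of the robot, y to its left, z up, the work surface at z = 0. Lengths are in m, angles in rad, forces in N, time in s.
With the tool pointing down it reaches from about 0.4 to 0.925 m from the base axis. Payload 5.6 kg.
Tool frame: the origin (TCP) lies midway between the tips of the shut fingers; the grasp point (between the pads) lies 19 mm behind it; z points along the fingers, x is the direction in which the jaws open and shut, and the axes are right-handed (so a half turn about z gives the same grasp; the last joint's range is limited). The gripper opens to 85 mm and grips with 20 to 120 N. Pads are 22 mm wide; open, the fingers measure 114 mm over their backs; the gripper's body (76 mm by 85 mm) begins 54 mm behind the grasp point. The pads swing forward as they close: fully open they stand 13 mm farther back than shut.
Start: joints at [1.142, 0.468, -0.012, 1.603, 0.006, 1.071, -0.056], TCP at [0.245, -0.602, 0.231] pointing down, gripper open.
Joint ranges: [-2.53, 2.53], [-0.31, 2.02], [-1.57, 1.55], [0.28, 2.44], [-1.29, 4.43], [0.15, 1.84], [-2.92, 2.92]. Speed limits (rad/s): [2.57, 2.57, 3.14, 3.14, 3.14, 3.14, 3.14].

INTERFACE

Orientations are given as a 3x3 rotation matrix whose columns are the frame's x, y, z axes.
In Python, from workcell import robot gives the robot as it stands.
- The arm moves only by the tool apply_moves, never from a script. Its arguments are lists of equal length, an entry for each row: "dp": the shift along the tool's x, y, z in units of 40 mm (1.0 is 40 mm), a list of three; "dr": the turn, a rotation vector about the tool's x, y, z in units of 10 degrees (1.0 is 10 degrees), a list of three; "claw": the gripper's target within -1 to 1 (fully open at 1, half-way at 0, shut at -1). In form: {"dp": [[x, y, z], ...], "dr": [[wx, wy, wz], ...], "claw": [claw, ...]}. A call has 1 to 20 rows; each row shifts and turns the commanded pose from where the row before left it, along the tool's axes as they then stand; what a row does not reach is not made up. A row lasts 1/8 s, in which the tool goes at most 62.5 mm and 10.7 degrees, less where a joint would pass 70% of its speed; a pose out of reach is approached as far as the arm can. A call is refused whole if a number of a shift passes 1 or a number of a turn 1, either way. A call with a gripper value outside its range is refused whole. The fingers move at their own pace and stop on an object; "squeeze" is the grip in N (left out, the last holds). Time passes only in rows, so rows that do not move let the fingers close. It gives the time, the measured TCP pose, the force and the opening at its end, in the units of the state.
- robot.read_state(): the state, without advancing time (a new reading comes with each control period).
- robot.read_camera(name): name is "scene" or "side" or "wrist"; returns a dict with "image" (420x560x3 uint8, red, green, blue), "camera_matrix" (3x3 intrinsics, pixels), "k1" (the pictures are not rectified: a ray, as slopes to the right and down, at radius r is drawn at 1 + k1 r^2 times it, then the intrinsics apply), "extrinsics" (4x4, takes a point from world to camera coordinates). Camera axes: x right, y up, looking along -z (the intrinsics and any distortion apply to the point x, -y, -z); pixel columns grow to the right and rows downward; lengths in m; the calibration is good to about 2 mm. A picture is of the moment at which its call begins. There is no depth.
- robot.hand_in(): hands the job in, once; it reports no verdict.
The state is a dict: "time_s": time; "joint_pos": joint angles; "qvel": joint speeds; "effort": joint torques, N m; "eef_pos": TCP position; "orientation": TCP orientation; "contact_force": force on the tool from outside, world axes, zero at the start; "torque": the same for the moment, N m; "opening": opening from 0.0 (shut) to 1.0 (fully open).
Only numpy, scipy, OpenCV 4.12 (cv2) and the standard library are available. Lean on these libraries where they do the work, as an engineer would, in place of code of your own. Each camera call takes 0.05 s, during which the arm holds its last target. There are 200 camera calls.

## Working session

There is one attempt and no reset: what is moved stays moved. The work goes in short steps, Python scripts to look and compute and a tool call to move; the robot and the scene stay as the last step left them, time stands still between calls to the robot, and variables do not carry over. Pictures are saved under pics/ and viewed, about 8 in all and at most 12, crops included, and the job is handed in when it is done.

Besides the shell and the picture viewer there is one more tool, called as name(argument=value, ...), one argument or row to a line, values as JSON. apply_moves: Moves the arm, as the interface text tells. Its arguments: {"type":"object","properties":{"dp":{"type":"array","items":{"type":"array","items":{"type":"number"}}},"dr":{"type":"array","items":{"type":"array","items":{"type":"number"}}},"claw":{"type":"array","items":{"type":"number"}},"squeeze":{"type":"number"}},"required":["dp","dr","claw"]}

```bash
mkdir -p pics; ls
cat > h.py <<'E'
import numpy as np,cv2
from workcell import robot
def snap(name,fn=None):
    c=robot.read_camera(name)
    if fn: cv2.imwrite('pics/'+fn,c['image'][:,:,::-1])
    return c
def ray(c,u,v):
    K=np.array(c['camera_matrix'],float);E=np.array(c['extrinsics'],float)
    d=cv2.undistortPoints(np.array([[[u,v]]],float),K,np.array([c['k1'],0,0,0],float))[0,0]
    R=E[:3,:3];o=-R.T@E[:3,3];w=R.T@np.array([d[0],-d[1],-1]);return o,w/np.linalg.norm(w)
def onz(c,u,v,z):
    o,w=ray(c,u,v);return (o+w*(z-o[2])/w[2]).round(4)
def proj(c,p):
    K=np.array(c['camera_matrix'],float);E=np.array(c['extrinsics'],float)
    q=E[:3,:3]@np.array(p,float)+E[:3,3];s=np.array([q[0],-q[1]])/-q[2];s*=1+c['k1']*(s@s);return K[:2,:2]@s+K[:2,2]
def meet(a,b):
    (o1,w1),(o2,w2)=a,b;A=np.stack([w1,-w2],1);t=np.linalg.lstsq(A,o2-o1,rcond=None)[0]
    p,q=o1+t[0]*w1,o2+t[1]*w2;return ((p+q)/2).round(4),np.linalg.norm(p-q).round(4)
E
python3 - <<'E'
from h import *
import pickle
cs={n:snap(n) for n in ('scene','side')}
pickle.dump(cs,open('c0.pkl','wb'))
cv2.imwrite('pics/a.png',cs['scene']['image'][:,:,::-1]);cv2.imwrite('pics/b.png',cs['side']['image'][:,:,::-1])
s=robot.read_state();print(s['eef_pos'],s['orientation'],s['time_s'])
E
```

```text
pics
[ 0.2443418  -0.6017614   0.23040677] [[ 3.76235365e-01 -9.26523840e-01 -7.24245458e-04]
 [-9.26522634e-01 -3.76236047e-01  1.49861681e-03]
 [-1.66099145e-03  1.07197166e-04 -9.99998615e-01]] 0.1
```

View pics/a.png

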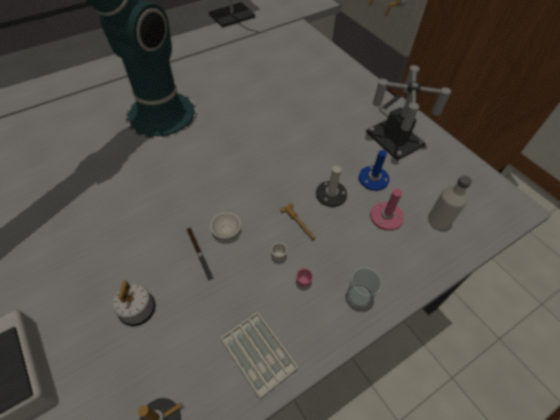

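View pics/b.png

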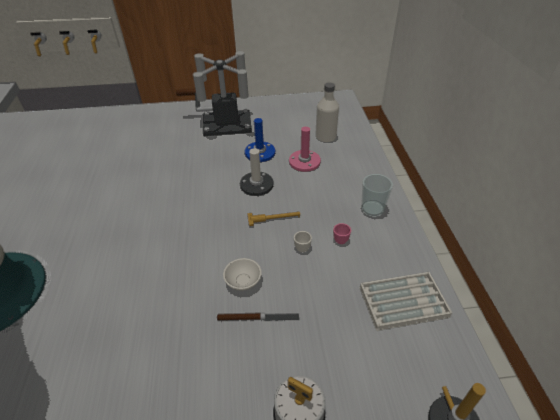

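The scene view shows two crucible-like cups, the white one at (279,252) and a pink one at (304,278). There are three post-like things: the white column on a dark base at (335,185), a blue one at (376,172) and a pink one at (390,210). The white cup and the white column on the dark base fit the description; the dish at (226,227) is wider and lower. The timer is at (132,300), and the brass thing at (160,412) isn't it. I'll confirm in one crop and triangulate.

Run:
```python
from h import *
import pickle
cs=pickle.load(open('c0.pkl','rb'));a,b=cs['scene'],cs['side']
for n,p,q in [('postbase',(332,194),(257,183)),('posttop',(336,169),(255,152)),('crucible_rim',(279,248),(303,237)),('timer',(132,303),(300,405)),('key',(126,292),(300,388)),('dish',(226,226),(243,274)),('pink',(304,276),(342,231))]:
    print(n,meet(ray(a,*p),ray(b,*q)))
print('spat',[onz(a,*p,.01) for p in [(189,230),(211,278)]],'borer',[onz(a,*p,.01) for p in [(287,208),(313,238)]])
A=cv2.resize(a['image'][150:290,250:410],None,fx=2.4,fy=2.4,interpolation=2)
B=cv2.resize(a['image'][265:335,90:180],None,fx=4.2,fy=4.2,interpolation=2)
C=cv2.resize(b['image'][360:420,260:340],None,fx=4.2,fy=4.2,interpolation=2)
im=np.zeros((600,800,3),np.uint8);im[:336,:384]=A;im[:294,400:778]=B;im[340:592,0:336]=C
cv2.imwrite('pics/c.png',cv2.convertScaleAbs(im[:,:,::-1],alpha=1.5))
```

```text
postbase (array([0.573 , 0.2725, 0.0028]), np.float64(0.0003))
posttop (array([0.5726, 0.2672, 0.1094]), np.float64(0.0037))
crucible_rim (array([0.6575, 0.0363, 0.0369]), np.float64(0.0037))
timer (array([ 0.5979, -0.3171,  0.0354]), np.float64(0.0004))
key (array([ 0.5974, -0.3136,  0.0906]), np.float64(0.0001))
dish (array([ 0.5209, -0.0386,  0.0227]), np.float64(0.0003))
pink (array([0.7492, 0.0479, 0.03  ]), np.float64(0.0021))
spat [array([ 0.4725, -0.1232,  0.01  ]), array([ 0.6255, -0.1376,  0.01  ])] borer [array([0.5498, 0.1338, 0.01  ]), array([0.6656, 0.1377, 0.01  ])]
```

View pics/c.png

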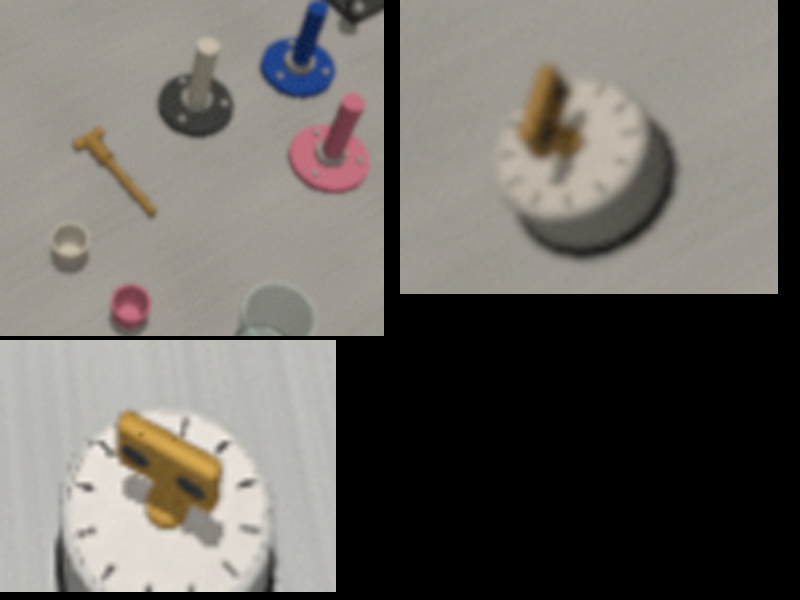

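The crop confirms the white crucible, the white column on the dark base, and the timer with its brass bow key. Now I'll go above the crucible with the jaws along y.

apply_moves(
  dp=[
    [-0.545,-0.779,0],
    [-0.545,-0.779,0],
    [-0.545,-0.779,0],
    [-0.545,-0.779,0],
    [-0.545,-0.779,0],
    [-0.545,-0.779,0],
    [-0.545,-0.779,0],
    [-0.545,-0.779,0],
    [-0.545,-0.779,0],
    [-0.545,-0.779,0],
    [-0.545,-0.779,0],
    [-0.545,-0.779,0],
    [-0.545,-0.779,0],
    [-0.545,-0.779,0],
    [-0.545,-0.779,0],
    [-0.545,-0.779,0],
    [-0.545,-0.779,0],
    [-0.545,-0.779,0],
    [-0.545,-0.779,0],
    [-0.545,-0.779,0],
  ],
  dr=[
    [0,0,0],
    [0,0,0],
    [0,0,0],
    [0,0,0],
    [0,0,0],
    [0,0,0],
    [0,0,0],
    [0,0,0],
    [0,0,0],
    [0,0,0],
    [0,0,0],
    [0,0,0],
    [0,0,0],
    [0,0,0],
    [0,0,0],
    [0,0,0],
    [0,0,0],
    [0,0,0],
    [0,0,0],
    [0,0,0],
  ],
  claw=[1,1,1,1,1,1,1,1,1,1,1,1,1,1,1,1,1,1,1,1],
  squeeze=30,
)

```text
time_s: 2.6
eef_pos: [0.6583, 0.0371, 0.2307]
orientation: [[0.376, -0.927, -0.001], [-0.927, -0.376, -0.0], [-0.0, 0.001, -1.0]]
contact_force: [0.1, -0.3, 0.8]
opening: 0.999
```

apply_moves(
  dp=[
    [0,0,0],
    [0,0,0],
    [0,0,0],
    [0,0,0],
    [0,0,0],
  ],
  dr=[
    [0,0,0.74],
    [0,0,0.74],
    [0,0,0.73],
    [0,0,0],
    [0,0,0],
  ],
  claw=[1,1,1,1,1],
)

```text
time_s: 3.22
eef_pos: [0.6577, 0.0362, 0.231]
orientation: [[0.002, -1.0, -0.001], [-1.0, -0.002, -0.0], [0.0, 0.001, -1.0]]
contact_force: [0.4, -0.0, 0.3]
opening: 1.001
```

```bash
cat >> h.py <<'E'
def st():
    s=robot.read_state();R=np.array(s['orientation']);print('t',round(s['time_s'],2),'p',np.round(s['eef_pos'],4),'yaw',np.degrees(np.arctan2(R[1,0],R[0,0])).round(1),'z',R[:,2].round(3),'op',round(s['opening'],3),'F',np.round(s['contact_force'],1),'q',np.round(s['joint_pos'],2));return np.array(s['eef_pos']),R
def go(p,unit=.04):
    e,R=st();print('dp units',(R.T@(np.array(p)-e)/unit).round(2))
E
python3 - <<'E'
from h import *
go([.657,.036,.1]);c=snap('wrist','d.png')
for p in [(.657,.036,.036),(.657,.036,0),(.749,.048,.03)]:print(proj(c,p).round())
E
```

```text
t 3.23 p [0.6577 0.0362 0.231 ] yaw -89.9 z [-0.001 -0.    -1.   ] op 1.001 F [ 0.4 -0.   0.3] q [ 0.04  0.5  -0.21  1.57  0.11  1.09 -1.76]
dp units [0.01 0.02 3.27]
[282. 186.]
[282. 180.]
[272. 103.]
```

View pics/d.png

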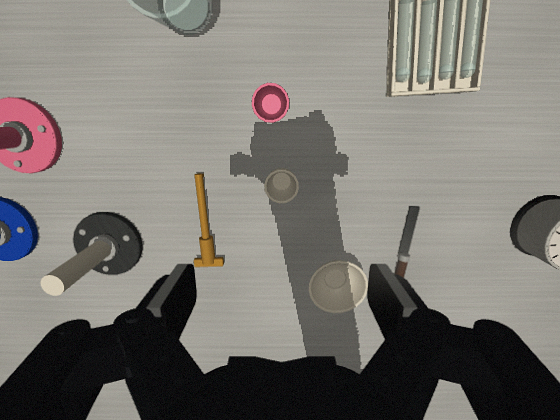

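The wrist view shows the white crucible's rim centred at (281,185), within 1 px of the prediction (282,186). The jaws straddle it clear of the dish and borer. Descending and gripping.

apply_moves(
  dp=[
    [0,0,0.7],
    [0,0,0.7],
    [0,0,0.7],
    [0,0,0.7],
    [0,0,0.7],
    [0,0,0.7],
    [0,0,0.6],
    [0,0,0.5],
    [0,0,0.3],
    [0,0,0.15],
    [0,0,0],
    [0,0,0],
  ],
  dr=[
    [0,0,0],
    [0,0,0],
    [0,0,0],
    [0,0,0],
    [0,0,0],
    [0,0,0],
    [0,0,0],
    [0,0,0],
    [0,0,0],
    [0,0,0],
    [0,0,0],
    [0,0,0],
  ],
  claw=[1,1,1,1,1,1,1,1,1,1,1,1],
)

```text
time_s: 4.78
eef_pos: [0.6586, 0.0362, 0.0021]
orientation: [[0.0, -1.0, 0.001], [-1.0, -0.0, 0.0], [-0.0, -0.001, -1.0]]
contact_force: [-0.8, 0.1, 0.3]
opening: 0.997
```

apply_moves(
  dp=[
    [0,0,0],
    [0,0,0],
    [0,0,0],
    [0,0,0],
    [0,0,0],
    [0,0,0],
    [0,0,0],
    [0,0,0],
    [0,0,0],
  ],
  dr=[
    [0,0,0],
    [0,0,0],
    [0,0,0],
    [0,0,0],
    [0,0,0],
    [0,0,0],
    [0,0,0],
    [0,0,0],
    [0,0,0],
  ],
  claw=[0.5,0.3,0.2,0.1,0,-0.2,-0.4,-0.6,-0.6],
  squeeze=30,
)

```text
time_s: 5.9
eef_pos: [0.658, 0.0362, 0.0014]
orientation: [[-0.0, -1.0, 0.0], [-1.0, 0.0, 0.0], [-0.0, -0.0, -1.0]]
contact_force: [-0.4, 0.4, 2.2]
opening: 0.453
```

Run:
```python
from h import *
import pickle
go([.657,.036,.2]);print(snap('wrist')['extrinsics'].round(4).tolist())
cs=pickle.load(open('c0.pkl','rb'));b=cs['side']
l,r=onz(b,291,378.6,.112),onz(b,312.4,390.5,.112);print('key bow',l,r,np.degrees(np.arctan2(*(r-l)[1::-1])))
```

```text
t 5.9 p [0.658  0.0362 0.0014] yaw -90.0 z [ 0.  0. -1.] op 0.453 F [-0.4  0.4  2.2] q [ 0.01  0.77 -0.16  1.69  0.18  0.69 -1.81]
dp units [ 0.    0.02 -4.96]
[[0.0008, -1.0, -0.0006, 0.0364], [0.9536, 0.0009, -0.301, -0.6573], [0.301, -0.0003, 0.9536, -0.3589], [0.0, 0.0, 0.0, 1.0]]
key bow [ 0.5846 -0.3072  0.112 ] [ 0.6128 -0.3281  0.112 ] -36.543429500852604
```

apply_moves(
  dp=[
    [0,0,-0.1],
    [0,0,-0.3],
    [0,0,-0.5],
    [0,0,-0.7],
    [0,0,-0.7],
    [0,0,-0.7],
    [0,0,-0.7],
    [0,0,-0.6],
    [0,0,-0.4],
    [0,0,-0.2],
    [0,0,0],
  ],
  dr=[
    [0,0,0],
    [0,0,0],
    [0,0,0],
    [0,0,0],
    [0,0,0],
    [0,0,0],
    [0,0,0],
    [0,0,0],
    [0,0,0],
    [0,0,0],
    [0,0,0],
  ],
  claw=[-0.6,-0.6,-0.6,-0.6,-0.6,-0.6,-0.6,-0.6,-0.6,-0.6,-0.6],
)

```text
time_s: 7.32
eef_pos: [0.658, 0.0362, 0.1976]
orientation: [[0.0, -1.0, 0.0], [-1.0, -0.0, 0.0], [-0.0, -0.0, -1.0]]
contact_force: [1.0, 0.1, -1.4]
opening: 0.452
```

apply_moves(
  dp=[
    [-0.2,0.1,0],
    [-0.4,0.2,0],
    [-0.5,0.3,0],
    [-0.5,0.3,0],
    [-0.5,0.3,0],
    [-0.5,0.3,0],
    [-0.4,0.3,0],
    [-0.3,0.2,0],
    [-0.2,0.1,0],
    [0,0,0],
    [0,0,0],
  ],
  dr=[
    [0,0,0],
    [0,0,0],
    [0,0,0],
    [0,0,0],
    [0,0,0],
    [0,0,0],
    [0,0,0],
    [0,0,0],
    [0,0,0],
    [0,0,0],
    [0,0,0],
  ],
  claw=[-0.6,-0.6,-0.6,-0.6,-0.6,-0.6,-0.6,-0.6,-0.6,-0.6,-0.6],
)

```text
time_s: 8.7
eef_pos: [0.5744, 0.1753, 0.1972]
orientation: [[-0.001, -1.0, 0.0], [-1.0, 0.001, -0.001], [0.001, -0.0, -1.0]]
contact_force: [0.2, -0.1, -0.8]
opening: 0.45
```

Run:
```python
from h import *
import pickle
go([.573,.269,.2]);c=snap('wrist','e.png');pickle.dump(c,open('c1.pkl','wb'))
for p in [(.573,.270,.11),(.573,.27,.012)]:print(proj(c,p).round())
```

```text
t 8.7 p [0.5744 0.1753 0.1972] yaw -90.1 z [ 0.    -0.001 -1.   ] op 0.45 F [ 0.2 -0.1 -0.8] q [-0.16  0.44 -0.25  1.75  0.13  0.97 -2.03]
dp units [-2.34  0.04 -0.07]
[167. 217.]
[199. 189.]
```

View pics/e.png

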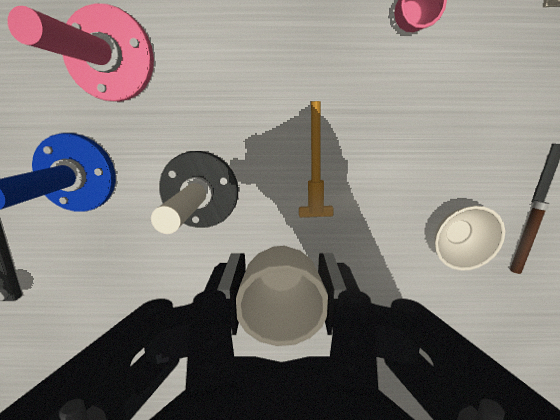

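The crucible is gripped upright. The post's top is at (166,219) and its base centre at (199,188), close to prediction.

Run:
```python
from h import *
import pickle
c=pickle.load(open('c1.pkl','rb'))
im=cv2.cvtColor(c['image'],cv2.COLOR_RGB2HSV)
m=((im[:,:,2]>185)).astype(np.uint8)[180:260,140:200]
n,l,s,ce=cv2.connectedComponentsWithStats(m)
for i in range(1,n):
    if s[i,4]>50:print(s[i],ce[i]+[140,180])
print('top',onz(c,166,219,.11),'base',onz(c,199,188.5,.012))
p=np.array([.5744,.1753,.1972])
for x in (-.002,0,.002): print('rim proj',proj(c,p+[x,0,.0346]).round(1),'foot',proj(c,p+[x,0,-.0014]).round(1))
crop=cv2.resize(c['image'][190:360,140:350],None,fx=3.5,fy=3.5,interpolation=2)
cv2.imwrite('pics/f.png',crop[:,:,::-1])
```

```text
[  0   0  22  26 326] [149.95092025 193.17791411]
[  0  26  52  33 799] [165.47309136 222.34292866]
[  7  60  53  18 413] [177.17433414 248.45762712]
top [0.5711 0.2709 0.11  ] base [0.5735 0.2695 0.012 ]
rim proj [283.1 309.6] foot [282.8 268.6]
rim proj [283.1 305.6] foot [282.8 265.3]
rim proj [283.2 301.6] foot [282.8 262. ]
```

View pics/f.png

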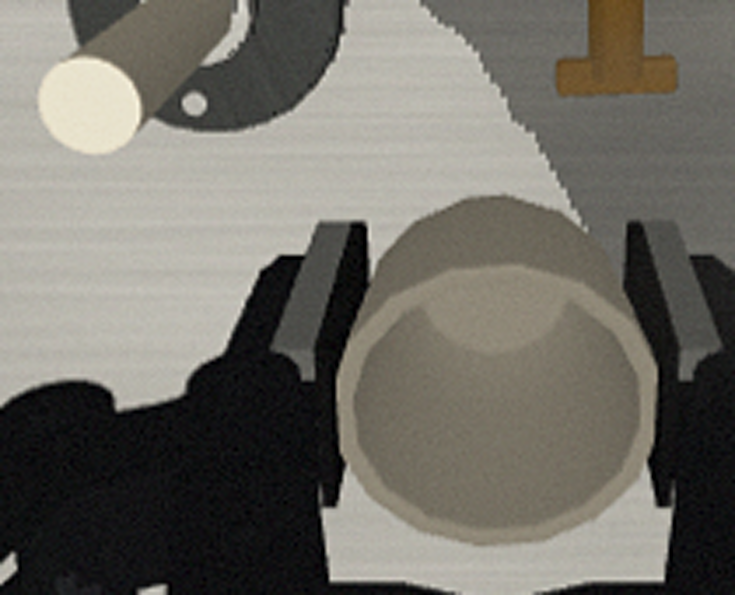

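Post top at about (0.5715, 0.2705). The rim is centred on the TCP. Moving above and taking the descent most of the way.

apply_moves(
  dp=[
    [-0.2,0.01,0],
    [-0.4,0.01,0],
    [-0.5,0.01,0],
    [-0.5,0.01,0],
    [-0.4,0.01,0],
    [-0.28,0.01,0],
    [-0.1,0.01,0],
    [0,0,0.2],
    [0,0,0.4],
    [0,0,0.5],
    [0,0,0.4],
    [0,0,0.2],
    [0,0,0.1],
    [0,0,0],
    [0,0,0],
    [0,0,0],
  ],
  dr=[
    [0,0,0],
    [0,0,0],
    [0,0,0],
    [0,0,0],
    [0,0,0],
    [0,0,0],
    [0,0,0],
    [0,0,0],
    [0,0,0],
    [0,0,0],
    [0,0,0],
    [0,0,0],
    [0,0,0],
    [0,0,0],
    [0,0,0],
    [0,0,0],
  ],
  claw=[-0.6,-0.6,-0.6,-0.6,-0.6,-0.6,-0.6,-0.6,-0.6,-0.6,-0.6,-0.6,-0.6,-0.6,-0.6,-0.6],
)

```text
time_s: 10.75
eef_pos: [0.5714, 0.2716, 0.1258]
orientation: [[0.0, -1.0, 0.001], [-1.0, -0.0, 0.0], [-0.0, -0.001, -1.0]]
contact_force: [-0.2, -0.4, -0.0]
opening: 0.453
```

Run:
```python
from h import *
e,R=st();ims=[]
for n in ('scene','side','wrist'):
    c=snap(n);u,v=proj(c,[.5715,.2705,.12]).astype(int);r=45 if n!='wrist' else 130
    x0=max(0,min(560-2*r,u-r));y0=max(0,min(420-2*r,v-r))
    im=c['image'][y0:y0+2*r,x0:x0+2*r].copy();ims.append(cv2.resize(im,(266,266),interpolation=2));print(n,x0,y0,proj(c,e-[0,0,.0014]).round(1))
cv2.imwrite('pics/g.png',cv2.convertScaleAbs(np.hstack(ims)[:,:,::-1],alpha=1.5))
```

```text
t 10.75 p [0.5714 0.2716 0.1258] yaw -90.0 z [ 0.001  0.    -1.   ] op 0.453 F [-0.2 -0.4 -0. ] q [-0.31  0.57 -0.25  1.72  0.17  0.87 -2.21]
scene 292 121 [337.8 164.9]
side 208 102 [253.6 145.4]
wrist 154 131 [282.6 265.2]
```

View pics/g.png

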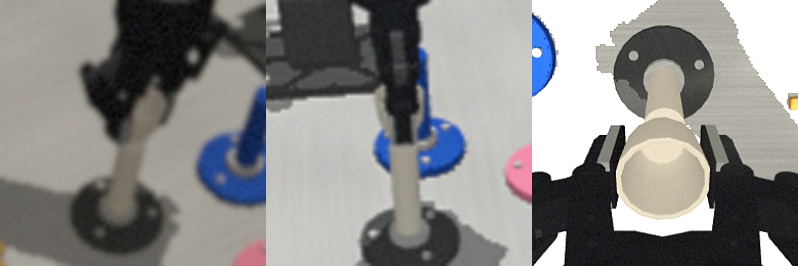

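All three views show the crucible just above the column's top and in line with it. Lowering slowly.

apply_moves(
  dp=[
    [0,0,0.1],
    [0,0,0.08],
    [0,0,0.06],
    [0,0,0.04],
    [0,0,0.03],
    [0,0,0.02],
    [0,0,0.02],
    [0,0,0],
    [0,0,0],
  ],
  dr=[
    [0,0,0],
    [0,0,0],
    [0,0,0],
    [0,0,0],
    [0,0,0],
    [0,0,0],
    [0,0,0],
    [0,0,0],
    [0,0,0],
  ],
  claw=[-0.6,-0.6,-0.6,-0.6,-0.6,-0.6,-0.6,-0.6,-0.6],
)

```text
time_s: 12.02
eef_pos: [0.5712, 0.2714, 0.1114]
orientation: [[-0.0, -1.0, 0.0], [-1.0, 0.0, 0.0], [-0.0, -0.0, -1.0]]
contact_force: [0.6, -0.0, 1.0]
opening: 0.449
```

apply_moves(
  dp=[
    [0,0,0.02],
    [0,0,0.01],
    [0,0,0],
    [0,0,0],
  ],
  dr=[
    [0,0,0],
    [0,0,0],
    [0,0,0],
    [0,0,0],
  ],
  claw=[-0.6,-0.6,-0.6,-0.6],
)

```text
time_s: 12.52
eef_pos: [0.5715, 0.2715, 0.1113]
orientation: [[-0.0, -1.0, 0.001], [-1.0, 0.0, 0.0], [-0.0, -0.001, -1.0]]
contact_force: [-1.6, -1.6, 7.1]
opening: 0.447
```

Contact is felt (Fz 7 N at z 0.1113). Opening gently.

apply_moves(
  dp=[
    [0,0,0],
    [0,0,0],
    [0,0,0],
    [0,0,0],
    [0,0,0],
    [0,0,0],
    [0,0,0],
    [0,0,0],
  ],
  dr=[
    [0,0,0],
    [0,0,0],
    [0,0,0],
    [0,0,0],
    [0,0,0],
    [0,0,0],
    [0,0,0],
    [0,0,0],
  ],
  claw=[-0.1,-0.06,-0.02,0.04,0.12,0.3,0.6,1],
)

```text
time_s: 13.52
eef_pos: [0.5711, 0.2713, 0.11]
orientation: [[-0.0, -1.0, -0.0], [-1.0, 0.0, -0.0], [0.0, 0.0, -1.0]]
contact_force: [0.9, 0.1, 0.4]
opening: 0.98
```

Run:
```python
from h import *
e,R=st();ims=[]
for n in ('side','wrist'):
    c=snap(n);u,v=proj(c,[.5715,.2705,.12]).astype(int);r=45 if n!='wrist' else 130
    x0=max(0,min(560-2*r,u-r));y0=max(0,min(420-2*r,v-r))
    im=c['image'][y0:y0+2*r,x0:x0+2*r].copy();ims.append(cv2.resize(im,(390,390),interpolation=2));print(n,x0,y0,proj(c,e-[0,0,.0014]).round(1))
cv2.imwrite('pics/i.png',cv2.convertScaleAbs(np.hstack(ims)[:,:,::-1],alpha=1.3))
```

```text
t 13.53 p [0.5711 0.2713 0.11  ] yaw -90.0 z [-0. -0. -1.] op 0.98 F [0.9 0.1 0.4] q [-0.32  0.59 -0.24  1.72  0.18  0.84 -2.21]
side 208 102 [253.9 150.7]
wrist 154 145 [282.8 265.3]
```

View pics/i.png

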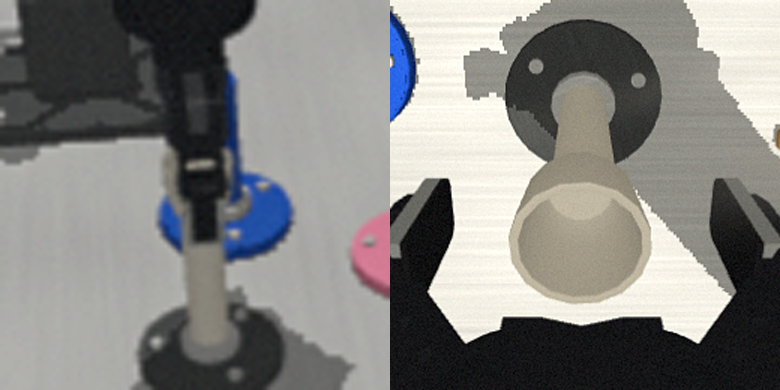

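The crucible stands upright on the column with the jaws clear. I'll retract and go above the timer.

apply_moves(
  dp=[
    [0,0,-0.1],
    [0,0,-0.3],
    [0,0,-0.5],
    [0,0,-0.7],
    [0,0,-0.7],
    [0,0,-0.6],
    [0,0,-0.3],
    [0,0,0],
  ],
  dr=[
    [0,0,0],
    [0,0,0],
    [0,0,0],
    [0,0,0],
    [0,0,0],
    [0,0,0],
    [0,0,0],
    [0,0,0],
  ],
  claw=[1,1,1,1,1,1,1,1],
)

```text
time_s: 14.62
eef_pos: [0.5716, 0.2716, 0.2395]
orientation: [[-0.0, -1.0, 0.002], [-1.0, 0.0, 0.001], [-0.001, -0.002, -1.0]]
contact_force: [0.5, 0.0, -0.1]
opening: 1.001
```

apply_moves(
  dp=[
    [0.733,-0.034,0],
    [0.733,-0.034,0],
    [0.733,-0.034,0],
    [0.733,-0.034,0],
    [0.733,-0.034,0],
    [0.733,-0.034,0],
    [0.733,-0.034,0],
    [0.733,-0.034,0],
    [0.733,-0.034,0],
    [0.733,-0.034,0],
    [0.733,-0.034,0],
    [0.733,-0.034,0],
    [0.733,-0.034,0],
    [0.733,-0.034,0],
    [0.733,-0.034,0],
    [0.733,-0.034,0],
    [0.733,-0.034,0],
    [0.733,-0.034,0],
    [0.733,-0.034,0],
    [0.733,-0.034,0],
  ],
  dr=[
    [0,0,0],
    [0,0,0],
    [0,0,0],
    [0,0,0],
    [0,0,0],
    [0,0,0],
    [0,0,0],
    [0,0,0],
    [0,0,0],
    [0,0,0],
    [0,0,0],
    [0,0,0],
    [0,0,0],
    [0,0,0],
    [0,0,0],
    [0,0,0],
    [0,0,0],
    [0,0,0],
    [0,0,0],
    [0,0,0],
  ],
  claw=[1,1,1,1,1,1,1,1,1,1,1,1,1,1,1,1,1,1,1,1],
)

```text
time_s: 17.12
eef_pos: [0.5977, -0.3157, 0.2366]
orientation: [[0.0, -1.0, -0.002], [-1.0, -0.0, 0.001], [-0.001, 0.002, -1.0]]
contact_force: [0.4, -0.3, 0.2]
opening: 0.999
```

apply_moves(
  dp=[
    [0,0,0],
    [0,0,0],
    [0,0,0],
    [0,0,0],
    [0,0,0],
    [0,0,0],
    [0,0,0],
    [0,0,0],
    [0,0,0],
    [0,0,0],
    [0,0,0],
    [0,0,0],
    [0,0,0],
    [0,0,0],
    [0,0,0],
    [0,0,0],
    [0,0,0],
    [0,0,0],
  ],
  dr=[
    [0,0,-0.9],
    [0,0,-0.9],
    [0,0,-0.9],
    [0,0,-0.9],
    [0,0,-0.9],
    [0,0,-0.9],
    [0,0,-0.9],
    [0,0,-0.9],
    [0,0,-0.9],
    [0,0,-0.9],
    [0,0,-0.9],
    [0,0,-0.9],
    [0,0,-0.9],
    [0,0,-0.9],
    [0,0,-0.9],
    [0,0,-0.85],
    [0,0,0],
    [0,0,0],
  ],
  claw=[1,1,1,1,1,1,1,1,1,1,1,1,1,1,1,1,1,1],
)

```text
time_s: 19.38
eef_pos: [0.598, -0.315, 0.2373]
orientation: [[0.597, 0.802, -0.001], [0.802, -0.597, 0.001], [-0.0, -0.001, -1.0]]
contact_force: [1.0, 0.2, 0.2]
opening: 1.003
```

Run:
```python
from h import *
import pickle
go([.598,-.3155,.077]);c=snap('wrist','j.png');pickle.dump(c,open('c2.pkl','wb'))
print(proj(c,(.598,-.3155,.112)).round(1),proj(c,(.598,-.3155,.055)).round(1))
cv2.imwrite('pics/k.png',cv2.resize(c['image'][100:320,140:420],None,fx=2.5,fy=2.5,interpolation=2)[:,:,::-1])
```

```text
t 19.38 p [ 0.598  -0.315   0.2373] yaw 53.4 z [-0.001  0.001 -1.   ] op 1.003 F [1.  0.2 0.2] q [ 0.85  0.59 -0.62  1.49  0.36  1.17  1.1 ]
dp units [-0.01  0.01  4.01]
[280.4 203.6] [280.5 189.5]
```

View pics/k.png

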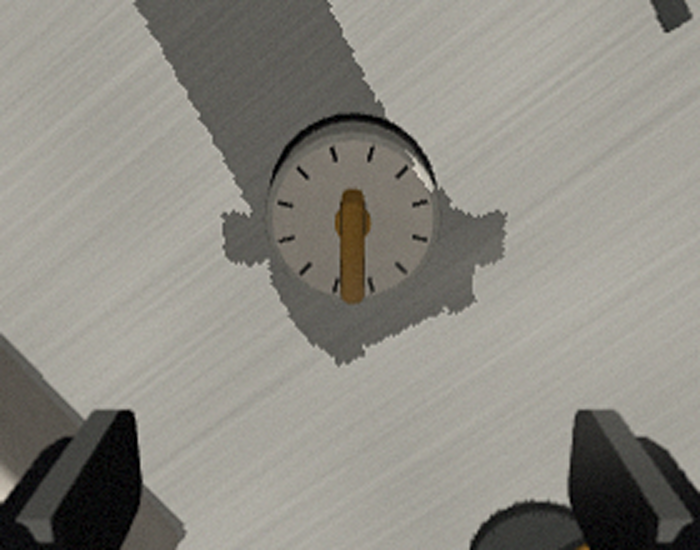

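The wrist view shows the bow aligned with the tool's y, at crop (353,190–302), and centred between the jaws to within 1–2 mm. Descending and gripping the key.

apply_moves(
  dp=[
    [0,0,0.4],
    [0,0,0.6],
    [0,0,0.7],
    [0,0,0.7],
    [0,0,0.6],
    [0,0,0.5],
    [0,0,0.3],
    [0,0,0.2],
    [0,0,0],
    [0,0,0],
    [0,0,0],
    [0,0,0],
    [0,0,0],
    [0,0,0],
    [0,0,0],
    [0,0,0],
    [0,0,0],
    [0,0,0],
  ],
  dr=[
    [0,0,0],
    [0,0,0],
    [0,0,0],
    [0,0,0],
    [0,0,0],
    [0,0,0],
    [0,0,0],
    [0,0,0],
    [0,0,0],
    [0,0,0],
    [0,0,0],
    [0,0,0],
    [0,0,0],
    [0,0,0],
    [0,0,0],
    [0,0,0],
    [0,0,0],
    [0,0,0],
  ],
  claw=[1,1,1,1,1,1,1,1,1,0.6,0.2,-0.2,-0.5,-0.8,-1,-1,-1,-1],
  squeeze=50,
)

```text
time_s: 21.68
eef_pos: [0.5978, -0.3158, 0.0782]
orientation: [[0.595, 0.803, -0.001], [0.803, -0.595, -0.001], [-0.001, -0.0, -1.0]]
contact_force: [-3.3, -2.0, 4.4]
opening: 0.095
```

Gripped (about 8–9 mm). Turning clockwise (+wz) part way.

apply_moves(
  dp=[
    [0,0,0],
    [0,0,0],
    [0,0,0],
    [0,0,0],
    [0,0,0],
    [0,0,0],
    [0,0,0],
    [0,0,0],
    [0,0,0],
    [0,0,0],
    [0,0,0],
    [0,0,0],
    [0,0,0],
    [0,0,0],
    [0,0,0],
    [0,0,0],
    [0,0,0],
    [0,0,0],
  ],
  dr=[
    [0,0,0.3],
    [0,0,0.6],
    [0,0,0.6],
    [0,0,0.6],
    [0,0,0.6],
    [0,0,0.6],
    [0,0,0.6],
    [0,0,0.6],
    [0,0,0.6],
    [0,0,0.6],
    [0,0,0.6],
    [0,0,0.6],
    [0,0,0.6],
    [0,0,0.6],
    [0,0,0.6],
    [0,0,0.3],
    [0,0,0],
    [0,0,0],
  ],
  claw=[-1,-1,-1,-1,-1,-1,-1,-1,-1,-1,-1,-1,-1,-1,-1,-1,-1,-1],
)

```text
time_s: 23.92
eef_pos: [0.5964, -0.3161, 0.0782]
orientation: [[0.803, -0.596, -0.003], [-0.596, -0.803, -0.001], [-0.002, 0.003, -1.0]]
contact_force: [-7.4, -2.7, 8.6]
opening: 0.098
```

Run:
```python
from h import *
st();print(np.round(robot.read_state()['torque'],3))
```

```text
t 23.93 p [ 0.5964 -0.3161  0.0782] yaw -36.6 z [-0.003 -0.001 -1.   ] op 0.098 F [-7.4 -2.7  8.6] q [ 0.55  0.69 -0.17  1.63  0.15  0.84 -0.31]
[-0.467  1.634 -0.008]
```

apply_moves(
  dp=[
    [0,0,0],
    [0,0,0],
    [0,0,0],
    [0,0,0],
    [0,0,0],
    [0,0,0],
    [0,0,0],
    [0,0,0],
    [0,0,0],
    [0,0,0],
    [0,0,0],
    [0,0,0],
  ],
  dr=[
    [0,0,0.3],
    [0,0,0.6],
    [0,0,0.6],
    [0,0,0.6],
    [0,0,0.6],
    [0,0,0.6],
    [0,0,0.6],
    [0,0,0.6],
    [0,0,0.6],
    [0,0,0.4],
    [0,0,0],
    [0,0,0],
  ],
  claw=[-1,-1,-1,-1,-1,-1,-1,-1,-1,-1,-1,-1],
)

```text
time_s: 25.42
eef_pos: [0.5959, -0.3152, 0.0782]
orientation: [[-0.027, -1.0, -0.004], [-1.0, 0.027, 0.001], [-0.0, 0.004, -1.0]]
contact_force: [-10.3, -1.3, 10.2]
opening: 0.095
```

Run:
```python
from h import *
st();print(np.round(robot.read_state()['torque'],3))
```

```text
t 25.43 p [ 0.5959 -0.3152  0.0782] yaw -91.5 z [-0.004  0.001 -1.   ] op 0.095 F [-10.3  -1.3  10.2] q [ 0.39  0.68  0.07  1.64 -0.06  0.83 -1.12]
[-0.138  2.002 -0.044]
```

Turned 145° so far. The side force has crept up to 10 N, so I'll let go, recentre by a few mm, re-grip and go on.

apply_moves(
  dp=[
    [0,0,0],
    [0,0,0],
    [0,0.06,0],
    [0,0,0],
    [0,0,0],
    [0,0,0],
    [0,0,0],
    [0,0,0],
  ],
  dr=[
    [0,0,0],
    [0,0,0],
    [0,0,0],
    [0,0,0],
    [0,0,0],
    [0,0,0],
    [0,0,0],
    [0,0,0],
  ],
  claw=[-0.4,-0.4,-0.4,-0.4,-1,-1,-1,-1],
)

```text
time_s: 26.42
eef_pos: [0.596, -0.3152, 0.0782]
orientation: [[-0.026, -1.0, 0.0], [-1.0, 0.026, -0.0], [0.0, -0.0, -1.0]]
contact_force: [0.5, -1.6, -0.3]
opening: 0.096
```

Run:
```python
from h import *
st();print(np.round(robot.read_state()['torque'],3))
```

```text
t 26.43 p [ 0.596  -0.3152  0.0782] yaw -91.5 z [ 0. -0. -1.] op 0.096 F [ 0.5 -1.6 -0.3] q [ 0.39  0.68  0.07  1.64 -0.06  0.82 -1.12]
[-0.186 -0.036 -0.002]
```

apply_moves(
  dp=[
    [0,0,0],
    [0,0,0],
    [0,0,0],
    [0,0,0],
    [0,0,0],
  ],
  dr=[
    [0,0,0.3],
    [0,0,0.5],
    [0,0,0.5],
    [0,0,0.4],
    [0,0,0],
  ],
  claw=[-1,-1,-1,-1,-1],
)

```text
time_s: 27.05
eef_pos: [0.5961, -0.3149, 0.0782]
orientation: [[-0.315, -0.949, -0.0], [-0.949, 0.315, -0.001], [0.001, -0.0, -1.0]]
contact_force: [-0.1, -0.3, -0.3]
opening: 0.094
```

Run:
```python
from h import *
st();print(np.round(robot.read_state()['torque'],3))
```

```text
t 27.05 p [ 0.5961 -0.3149  0.0782] yaw -108.4 z [-0.    -0.001 -1.   ] op 0.094 F [-0.1 -0.3 -0.3] q [ 0.34  0.68  0.14  1.65 -0.12  0.82 -1.36]
[-0.221 -0.001  0.52 ]
```

apply_moves(
  dp=[
    [0,0,0],
    [0,0,0],
    [0,0,0],
  ],
  dr=[
    [0,0,0.3],
    [0,0,0],
    [0,0,0],
  ],
  claw=[-1,-1,-1],
)

```text
time_s: 27.42
eef_pos: [0.5961, -0.3149, 0.0782]
orientation: [[-0.363, -0.932, 0.0], [-0.932, 0.363, -0.001], [0.0, -0.0, -1.0]]
contact_force: [-0.6, -2.4, 2.1]
opening: 0.099
```

Run:
```python
from h import *
st();print(np.round(robot.read_state()['torque'],3))
```

```text
t 27.43 p [ 0.5961 -0.3149  0.0782] yaw -111.3 z [ 0.    -0.001 -1.   ] op 0.099 F [-0.6 -2.4  2.1] q [ 0.33  0.68  0.15  1.65 -0.13  0.83 -1.41]
[-0.239 -0.021  1.537]
```

The torque jumped to 1.5 N m (the spring gives at most 0.11), so this is the hard stop. The total turn is about 160°. Easing off, letting go and rising.

apply_moves(
  dp=[
    [0,0,0],
    [0,0,0],
    [0,0,0],
    [0,0,0],
    [0,0,0],
    [0,0,-0.2],
    [0,0,-0.5],
    [0,0,-0.7],
    [0,0,-0.7],
    [0,0,-0.7],
    [0,0,-0.6],
    [0,0,-0.4],
    [0,0,-0.2],
    [0,0,0],
    [0,0,0],
  ],
  dr=[
    [0,0,-0.4],
    [0,0,0],
    [0,0,0],
    [0,0,0],
    [0,0,0],
    [0,0,0],
    [0,0,0],
    [0,0,0],
    [0,0,0],
    [0,0,0],
    [0,0,0],
    [0,0,0],
    [0,0,0],
    [0,0,0],
    [0,0,0],
  ],
  claw=[-1,-0.4,0.2,0.8,1,1,1,1,1,1,1,1,1,1,1],
)

```text
time_s: 29.3
eef_pos: [0.5955, -0.3147, 0.237]
orientation: [[-0.301, -0.954, -0.002], [-0.954, 0.301, 0.001], [-0.0, 0.002, -1.0]]
contact_force: [0.7, 0.1, 0.0]
opening: 1.003
```

Run:
```python
from h import *
st()
c=snap('wrist');A=cv2.resize(c['image'][100:320,140:420],(400,314),interpolation=2)
s=snap('scene');u,v=proj(s,[.5715,.2705,.09]).astype(int);B=cv2.resize(s['image'][v-40:v+40,u-40:u+40],(280,280),interpolation=2)
d=snap('side');u,v=proj(d,[.5715,.2705,.09]).astype(int);C=cv2.resize(d['image'][v-40:v+40,u-40:u+40],(280,280),interpolation=2)
D=cv2.resize(s['image'],(400,300));im=np.zeros((600,690,3),np.uint8);im[:300,:400]=D;im[:280,405:685]=B;im[300:580,405:685]=C;im[300:600,:400]=A[:300]
cv2.imwrite('pics/m.png',cv2.convertScaleAbs(im[:,:,::-1],alpha=1.3))
print(proj(s,[.5715,.2705,.11]),proj(d,[.5715,.2705,.11]),proj(s,[.5715,.2705,.09]).astype(int),u,v)
```

```text
t 29.3 p [ 0.5955 -0.3147  0.237 ] yaw -107.5 z [-0.002  0.001 -1.   ] op 1.003 F [0.7 0.1 0. ] q [ 0.32  0.5   0.16  1.54 -0.09  1.11 -1.37]
[336.67185472 168.79007205] [254.00276879 150.44667647] [335 173] 254 156
```

View pics/m.png

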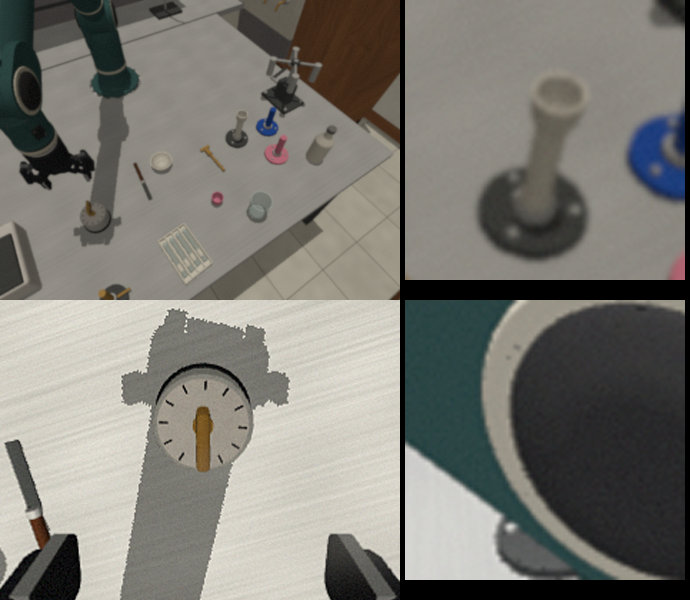

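The crucible stands upright on the post in the scene view. The wrist view shows the bow still lined up with the jaws, so the key stayed where the stop was felt. The robot touches nothing, and the dish, borer and spatula are in place. Handing in.

```bash
python3 -c "
from workcell import robot
print(robot.hand_in())"
```

```text
the job is handed in; nothing more can be done
None
```

The crucible is standing upright on the cooling post and the timer is wound to its stop. I handed the job in at about 29 s of the 64 s, and no verdict was reported.

- **Crucible:** I set it down onto the white post and felt contact at about 7 N. I then opened the gripper gently and backed away. By my estimate it sits within about 2 mm of the post's centre. The last scene picture shows it upright on the column.
- **Timer key:** I turned it about 160° clockwise in parts, with one re-grip to recentre because the side force had reached 10 N. It then stopped hard at 1.5 N m, far above the spring's 0.11 N m. After I let go, the wrist picture showed the key still at that angle.
- **Limits of the checks:** I can't read the key's wound angle directly, so "fully wound" rests on that stop. The last side picture of the post was blocked by the arm, so the final crucible check comes from the scene camera alone.
- **Bystanders:** The dish, cork borer and spatula look untouched, and at hand-in the arm was clear of everything with about zero force on the tool.

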